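Change over the wheel locks of the bin carriers

ROBOT

A 6-joint arm with a two-finger parallel gripper is mounted at the origin on the work surface. World frame = base frame: x ahead of the robot, y to its left, z up, the work surface at z = 0. Lengths are in m, angles in degrees, forces in N, time in s.
With the tool pointing down it reaches from about 0.3 to 0.75 m from the base axis. Payload 8.5 kg.
Tool frame: the origin (TCP) lies midway between the tips of the shut fingers; the grasp point (between the pads) lies 19 mm behind it (env.tcp_to_grasp is the z of the grasp point in the tool frame, in m); z points along the fingers, y is the line along which they close (so a half turn about z gives the same grasp; the last joint's range is limited). The gripper opens to 85 mm and grips with 20 to 120 N. Pads are 22 mm wide; open, the fingers measure 114 mm over their backs; the gripper's body (76 mm by 85 mm) begins 54 mm behind the grasp point. The pads swing forward as they close: fully open they stand 13 mm farther back than shut.
Start: joints at [-82.007, 21.807, 74.336, -0, 83.858, -12.336], TCP at [0.191, -0.516, 0.231] pointing down, gripper open.
Joint ranges: [-178.18, 178.18], [-50.72, 133.34], [12.68, 142.11], [-81.47, 261.47], [9.98, 163.14], [-165.26, 165.26]. Speed limits (degrees/s): [136.94, 136.94, 180, 180, 180, 180].

INTERFACE

Orientations are given as a 3x3 rotation matrix whose columns are the frame's x, y, z axes.
In Python, from rig import env, imaging, job, models gives the robot as it stands. The module is installed in compiled form; this text tells all that it offers.
- The arm moves only by the tool jog_arm, never from a script. Its argument "plan" is text: rows parted by semicolons, each of 7 numbers parted by spaces: the turn, a rotation vector about the tool's x, y, z in degrees, then the shift along the tool's x, y, z in cm, then the closure in counts, from 0 (fully open) to 255 (shut). In form: rx ry rz x y z claw; .... A call has 1 to 10 rows; each row shifts and turns the commanded pose from where the row before left it, along the tool's axes as they then stand; what a row does not reach is not made up. A row lasts 1/12 s, in which the tool goes at most 41.7 mm and 7.16 degrees, less where a joint would pass 70% of its speed; a pose out of reach is approached as far as the arm can. A call with a gripper value outside its range is refused whole. The fingers move at their own pace and stop on an object; "grip_force" is the grip in N (left out, the last holds). Time passes only in rows, so rows that do not move let the fingers close. It gives the time, the measured TCP pose, the force, the opening and the grip force at its end, in the units of the state.
- env.observe(): the state, without advancing time (a new reading comes with each control period).
- imaging.get_image(name): name is "scene" or "side" or "wrist"; returns a dict with "pixels" (420x560x3 uint8, red, green, blue), "depth" (420x560 float32, m along the optical axis (not along the pixel's ray), 0 where there is no reading), "fov_y" (degrees; the focal length in pixels is half the picture's height over the tangent of half this angle, whatever the lens; pixels are square), "cx", "cy" (the principal point, pixels), "world_from_camera" (4x4, takes a point from camera to world coordinates). Camera axes: x right, y down, z forward; pixel columns grow to the right and rows downward; lengths in m; the calibration is good to about 2 mm. A picture is of the moment at which its call begins.
- job.close_job(): hands the job in; it is judged then, once.
Trained networks look in the newest picture that a camera, given by its name, has taken for a name from the list of things; names that differ only in an ending like _2 or _b are one class to them, and where a whole thing is asked for, a point or a joint stands for the part that bears it (a point fixed in the world has none). Each returns a list of dicts, best first, with "confidence" (0 to 1); they miss things now and then, are a little off and sometimes report something else, mostly with a low value. They report only what shows in the picture. A call takes as long as a camera call.
- models.outline_of(camera, query): "region" (420x560 bool, what is visible of it) and "bbox" ([centre column, centre row, width, height] in pixels, round what is visible of it).
- models.tip_of(camera, query): "at" ([column, row] in pixels: a listed point, or the origin of a listed thing).
The state is a dict: "time_s": time; "q": joint angles; "qvel": joint speeds; "joint_efforts": joint torques, N m; "position": TCP position; "tool_rot": TCP orientation; "ft_force": force on the tool from outside, world axes, zero at the start; "wrist_torque": the same for the moment, N m; "grip_width": finger opening in m; "gripper_force": force on a finger pad.
Only numpy, scipy, OpenCV 4.12 (cv2) and the standard library are available. Lean on these libraries where they do the work, as an engineer would, in place of code of your own. Each camera call takes 0.05 s, during which the arm holds its last target. There are 200 camera calls.

TASK

Three small wheeled bin carriers are parked on the bench, each with a hinged wheel-lock lever at its end. First lock the carrier with the empty bin by pushing its lever fully down; then release the carrier with the bin full of bolts by flicking its lever fully up. Leave the lever of the carrier that holds the carton as it is.

Things in the scene. Friction and masses are not known exactly. Their poses are not given: they have to be found in the camera images.
- empty_tread (a point): Centre of the tread (steel foot plate 36 x 30 x 12 mm) of the wheel-lock lever on the carrier whose yellow bin is EMPTY; starts up (released). Frame turns with the lever: x along it, outward from the hinge, away from the robot within 15 deg; y along the level hinge axis, across the 30 mm width; z out of the top. Hinge: 75 mm away along -x, 60 mm above bench; 14 mm wide bar between.
- full_tread (a point): Same point and frame on the like lever of the carrier whose bin is heaped with BOLTS; starts down (locked). All levers: fully up = rising outward at 35 deg, point 103 mm above bench; fully down = 10 deg below level, point 47 mm above bench; stops at both ends. Stiff (about 5 N at the tread either way), stays where left. Push from above, or pinch across the width and lift; free space around.
- spare_tread (a point): Same point and frame on the like lever of the carrier whose bin holds a brown CARTON; at any angle, to be left as it is. All carriers: fixed in place, grey deck 180 x 130 mm on 44 mm wheels, bin 150 x 105 mm with its rim 122 mm above the bench and a lower front towards the lever (carton top 121 mm); the lever sticks out of the middle of the deck's far short end.

How it is judged:
By the outcome, as a careful person would: the job done as asked, in the order asked, and still so for the second after the job is handed in, with the robot touching nothing.
It also fails if it takes over 53 s, if anything falls off the work surface, if the arm or the gripper's body presses on something with over 40 N, if the wrist force passes 120 N, or if a joint passes its speed limit or range.

## Working session

There is one attempt and no reset: what is moved stays moved. The work goes in short steps, Python scripts to look and compute and a tool call to move; the robot and the scene stay as the last step left them, time stands still between calls to the robot, and variables do not carry over. Pictures are saved under pics/ and viewed, at most 10 in all, crops included, and the job is handed in when it is done.

Besides the shell and the picture viewer there is one more tool, called as name(argument=value, ...) on one line, values as JSON. jog_arm: Moves the arm, as the interface text tells. Its arguments: {"type":"object","properties":{"plan":{"type":"string"},"grip_force":{"type":"number"}},"required":["plan"]}

```bash
mkdir -p pics
cat > h.py <<'E'
import numpy as np, cv2
from rig import env, imaging, job, models
def pt(im,u,v,r=2):
    d=im["depth"];u0,v0=int(round(u)),int(round(v))
    w=d[max(0,v0-r):v0+r+1,max(0,u0-r):u0+r+1];w=w[w>0]
    if not len(w): return None
    z=np.median(w);f=d.shape[0]/2/np.tan(np.radians(im["fov_y"]/2))
    T=np.array(im["world_from_camera"])
    return (T@[(u-im["cx"])*z/f,(v-im["cy"])*z/f,z,1])[:3]
def save(im,n): cv2.imwrite(f"pics/{n}.png",im["pixels"][:,:,::-1])
E
python3 - <<'E'
from h import *
for c in("scene","side"):
    im=imaging.get_image(c);save(im,c+"0")
    print(c,np.round(im["world_from_camera"],2).tolist())
    for n in("empty_tread","full_tread","spare_tread"):
        for d in models.tip_of(c,n)[:3]:print(n,"tip",round(d["confidence"],2),np.round(d["at"]),np.round(pt(im,*d["at"]),3))
        for d in models.outline_of(c,n)[:2]:print(n,"out",round(d["confidence"],2),np.round(d["bbox"]))
E
```

```text
scene [[-0.37, 0.71, -0.6, 1.19], [0.93, 0.28, -0.25, 0.22], [-0.01, -0.65, -0.76, 0.87], [0.0, 0.0, 0.0, 1.0]]
empty_tread tip 0.77 [416. 256.] [0.599 0.243 0.107]
empty_tread out 0.73 [418. 247.  55.  30.]
full_tread tip 0.73 [173. 214.] [ 0.638 -0.274  0.052]
full_tread out 0.87 [190. 197.  55.  46.]
spare_tread tip 0.87 [298. 254.] [0.674 0.032 0.103]
spare_tread out 0.84 [307. 245.  50.  34.]
side [[-0.86, -0.27, 0.43, 0.17], [-0.51, 0.44, -0.74, 0.77], [0.01, -0.86, -0.51, 0.66], [0.0, 0.0, 0.0, 1.0]]
empty_tread tip 0.72 [230. 291.] [0.595 0.24  0.102]
empty_tread out 0.97 [250. 319.  64.  76.]
full_tread tip 0.64 [339. 192.] [ 0.63  -0.286  0.052]
full_tread out 0.74 [354. 204.  42.  28.]
spare_tread out 0.9 [281. 247.  48.  50.]
```

View pics/scene0.png

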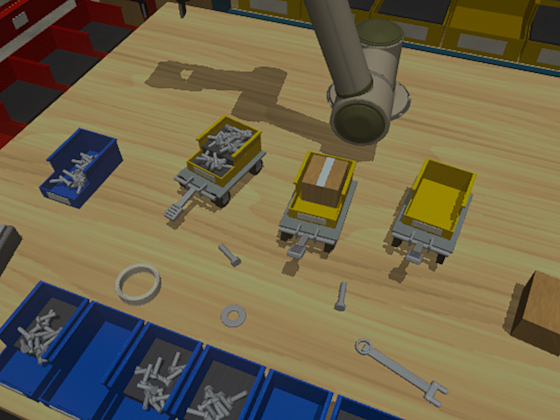

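View pics/side0.png

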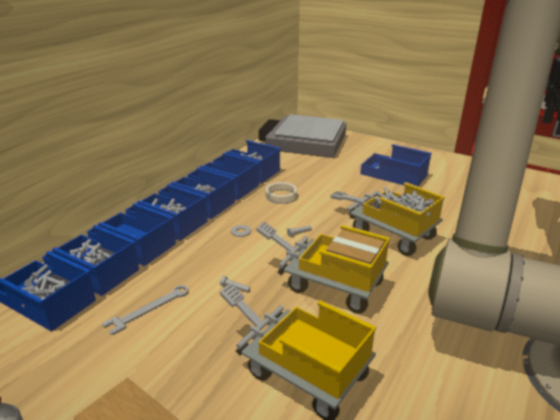

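The scene view shows the bolts carrier at about (220,155) with its lever down at (173,214). The carton carrier is at (320,195), and the empty one at (435,205) with its lever up at (416,256). The side view agrees, so next I'll measure the lever directions.

Run:
```python
from h import *
s=env.observe();print(np.round(s["position"],4),np.round(s["tool_rot"],3).tolist(),s["time_s"],env.tcp_to_grasp,s["ft_force"])
for c in("scene","side"):
    im=imaging.get_image(c)
    for n in("empty_tread","full_tread"):
        o=models.outline_of(c,n)
        if not o: continue
        m=cv2.erode(o[0]["region"].astype(np.uint8),np.ones((2,2)))
        P=np.array([pt(im,u,v,0) for v,u in zip(*np.nonzero(m)) if im["depth"][v,u]>0])
        P=P[(P[:,2]>.03)]
        t=models.tip_of(c,n);T=pt(im,*t[0]["at"],1) if t else None
        Q=P[np.linalg.norm(P[:,:2]-(T if T is not None else P.mean(0))[:2],axis=1)<.09]
        l=cv2.fitLine(Q[:,:2].astype(np.float32),cv2.DIST_HUBER,0,.01,.01).ravel()
        d=l[:2]*np.sign(l[0]);s=(P[:,:2]-l[2:])@d
        print(c,n,"tip",np.round(T,4),"yaw",np.degrees(np.arctan2(d[1],d[0])))
        pr=np.array([-d[1],d[0]]);w=(P[:,:2]-l[2:])@pr
        e=s.max()
        for a in np.arange(e-.12,e,.01):
            k=(s>=a)&(s<a+.01)
            if k.sum()>1:print(np.round(l[2:]+(a+.005)*d,3),"lat",np.round(1e3*np.array([w[k].min(),w[k].max()])),"z",np.round(P[k,2].min(),3),np.round(P[k,2].max(),3),k.sum())
```

```text
[ 0.1911 -0.5157  0.2313] [[0.938, 0.347, -0.0], [0.347, -0.938, -0.0], [-0.0, 0.0, -1.0]] 0.7 -0.0187 [0.74935289 0.47058902 0.30906403]
scene empty_tread tip [0.5875 0.2415 0.101 ] yaw -3.9361887
[0.526 0.248] lat [-59.  55.] z 0.042 0.068 111
[0.536 0.248] lat [-59.  55.] z 0.039 0.073 169
[0.546 0.247] lat [-11.  43.] z 0.042 0.079 18
[0.556 0.246] lat [-9.  3.] z 0.078 0.085 14
[0.566 0.246] lat [-9.  3.] z 0.082 0.09 14
[0.576 0.245] lat [-13.   2.] z 0.09 0.098 11
[0.586 0.244] lat [-16.  10.] z 0.097 0.104 34
[0.596 0.244] lat [-17.  10.] z 0.103 0.11 32
[0.606 0.243] lat [-17.  10.] z 0.101 0.112 88
scene full_tread tip [ 0.638  -0.2735  0.0531] yaw -13.6348095
[ 0.546 -0.257] lat [-55.  50.] z 0.035 0.062 29
[ 0.556 -0.259] lat [-60.  55.] z 0.035 0.068 112
[ 0.566 -0.262] lat [-60.  55.] z 0.056 0.071 77
[ 0.575 -0.264] lat [-8.  3.] z 0.056 0.065 25
[ 0.585 -0.266] lat [-11.   3.] z 0.052 0.065 26
[ 0.595 -0.269] lat [-9.  4.] z 0.051 0.061 25
[ 0.604 -0.271] lat [-8.  4.] z 0.05 0.057 20
[ 0.614 -0.273] lat [-13.  13.] z 0.05 0.06 35
[ 0.624 -0.276] lat [-14.  13.] z 0.0
[... 152 characters left out ...]
 yaw -13.877126
[0.512 0.26 ] lat [39. 48.] z 0.058 0.063 3
[0.522 0.258] lat [-17.  49.] z 0.034 0.065 131
[0.532 0.256] lat [-70.  45.] z 0.033 0.069 120
[0.541 0.253] lat [-67.  -1.] z 0.059 0.074 52
[0.551 0.251] lat [-13.   2.] z 0.07 0.08 46
[0.561 0.248] lat [-12.   2.] z 0.076 0.086 40
[0.571 0.246] lat [-10.  11.] z 0.082 0.091 47
[0.58  0.244] lat [-16.  13.] z 0.084 0.101 107
[0.59  0.241] lat [-14.  14.] z 0.092 0.107 100
[0.6   0.239] lat [-12.  16.] z 0.096 0.109 76Traceback (most recent call last):
  File "<stdin>", line 13, in <module>
cv2.error: OpenCV(4.12.0) /io/opencv/modules/imgproc/src/linefit.cpp:50: error: (-215:Assertion failed) count > 0 in function 'fitLine2D_wods'
```

jog_arm(plan="0 0 6.25 0 0 0 255;0 0 6.25 0 0 0 255;0 0 6.25 0 0 0 255;0 0 6.25 0 0 0 255;0 0 0 1.55 -3.59 0 255;0 0 0 1.55 -3.59 0 255;0 0 0 1.55 -3.59 0 255;0 0 0 1.55 -3.59 0 255;0 0 0 1.55 -3.59 0 255;0 0 0 1.55 -3.59 0 255", grip_force=50)

```text
time_s: 2.03
position: [0.3017, -0.3069, 0.2315]
tool_rot: [[0.997, -0.082, 0.0], [-0.082, -0.997, -0.0], [0.0, 0.0, -1.0]]
ft_force: [0.7, -0.7, 0.2]
grip_width: -0.0001
gripper_force: 0.0
```

jog_arm(plan="0 0 0 1.55 -3.59 0 255;0 0 0 1.55 -3.59 0 255;0 0 0 1.55 -3.59 0 255;0 0 0 1.55 -3.59 0 255;0 0 0 1.55 -3.59 0 255;0 0 0 1.55 -3.59 0 255;0 0 0 1.55 -3.59 0 255;0 0 0 1.55 -3.59 0 255;0 0 0 1.55 -3.59 0 255;0 0 0 1.55 -3.59 0 255")

```text
time_s: 2.87
position: [0.4856, 0.0387, 0.2315]
tool_rot: [[0.997, -0.081, 0.001], [-0.081, -0.997, -0.0], [0.001, 0.0, -1.0]]
ft_force: [0.3, -1.5, 0.7]
grip_width: 0.0
gripper_force: 0.0
```

jog_arm(plan="0 0 0 1.55 -3.59 0 255;0 0 0 1.55 -3.59 0 255;0 0 0 1.55 -3.59 0 255;0 0 0 1.55 -3.59 0 255;0 0 0 0.8 -1.8 0 255;0 0 0 0.3 -0.8 0 255;0 0 0 0 0 0 255;0 0 0 0 0 0 255")

```text
time_s: 3.53
position: [0.5713, 0.1991, 0.2312]
tool_rot: [[0.997, -0.081, -0.001], [-0.081, -0.997, -0.0], [-0.001, 0.0, -1.0]]
ft_force: [-0.7, -1.0, -0.5]
grip_width: -0.0
gripper_force: 0.0
```

jog_arm(plan="0 0 0 1.3 -2.2 0 255;0 0 0 1.2 -2.2 0 255;0 0 0 0 0 2.5 255;0 0 0 0 0 2.5 255;0 0 0 0 0 2.5 255;0 0 0 0 0 1.5 255;0 0 0 0 0 0 255;0 0 0 0 0 0 255")

```text
time_s: 4.2
position: [0.6, 0.2401, 0.1418]
tool_rot: [[0.997, -0.083, -0.001], [-0.083, -0.997, -0.0], [-0.001, 0.0, -1.0]]
ft_force: [-0.1, 0.4, 0.6]
grip_width: -0.0004
gripper_force: 0.0
```

Run:
```python
from h import *
A=imaging.get_image("wrist");B=imaging.get_image("scene")
save({"pixels":np.hstack([A["pixels"][60:400,:400],B["pixels"][150:350,250:530].repeat(1,0) if 0 else cv2.resize(B["pixels"][170:310,340:500],(390,340))])},"a1")
```

```text
(no output)
```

View pics/a1.png

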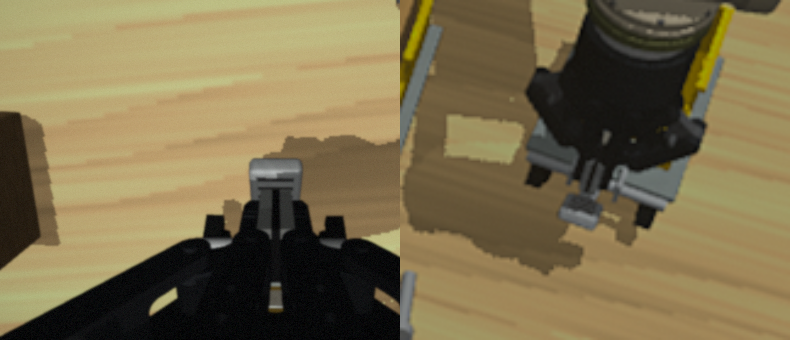

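The wrist view shows the shut fingers lined up with the tread, which is at about (275,180). Pushing down now.

jog_arm(plan="0 0 0 0 0 1.2 255;0 0 0 0 0 1 255;0 0 0 0 0 1 255;0 0 0 0 0 1 255;0 0 0 0 0 1 255;0 0 0 0 0 1 255;0 0 0 0 0 1 255;0 0 0 0 0 0.8 255;0 0 0 0 0 0 255;0 0 0 0 0 0 255")

```text
time_s: 5.13
position: [0.5991, 0.2414, 0.0603]
tool_rot: [[0.997, -0.081, -0.003], [-0.081, -0.997, -0.0], [-0.003, 0.001, -1.0]]
ft_force: [0.6, 0.0, -0.2]
grip_width: -0.0002
gripper_force: 0.0
```

jog_arm(plan="0 0 0 0 0 0.3 255;0 0 0 0 0 0.3 255;0 0 0 0 0 0.2 255;0 0 0 0 0 0 255;0 0 0 0 0 0 255")

```text
time_s: 5.55
position: [0.5995, 0.2416, 0.0546]
tool_rot: [[0.997, -0.081, -0.001], [-0.081, -0.997, -0.0], [-0.001, 0.0, -1.0]]
ft_force: [-5.5, -0.8, 12.1]
grip_width: 0.0001
gripper_force: 5.9
```

jog_arm(plan="0 0 0 0 0 0.2 255;0 0 0 0 0 0.2 255;0 0 0 0 0 0 255;0 0 0 0 0 0 255")

```text
time_s: 5.88
position: [0.5996, 0.2417, 0.054]
tool_rot: [[0.997, -0.081, 0.002], [-0.081, -0.997, 0.0], [0.002, -0.0, -1.0]]
ft_force: [-14.9, -3.2, 35.9]
grip_width: 0.0005
gripper_force: 16.5
```

That's the hard stop. Now I'll raise the tool and turn it for the second lever.

jog_arm(plan="0 0 0 0 0 -0.5 255;0 0 0 0 0 -2 255;0 0 0 0 0 -3.5 255;0 0 0 0 0 -3.5 255;0 0 0 0 0 -3.5 255;0 0 0 0 0 -3.5 255;0 0 4.4 0 0 -2 0;0 0 4.4 0 0 0 0;0 0 0 -1 2 0 0;0 0 0 -1 3.5 0 0")

```text
time_s: 6.72
position: [0.5674, 0.194, 0.2334]
tool_rot: [[0.973, -0.23, -0.001], [-0.23, -0.973, 0.001], [-0.001, -0.0, -1.0]]
ft_force: [0.6, -0.7, -0.5]
grip_width: 0.0482
gripper_force: 0.0
```

jog_arm(plan="0 0 0 -0.8 3.9 0 0;0 0 0 -0.8 3.9 0 0;0 0 0 -0.8 3.9 0 0;0 0 0 -0.8 3.9 0 0;0 0 0 -0.8 3.9 0 0;0 0 0 -0.8 3.9 0 0;0 0 0 -0.8 3.9 0 0;0 0 0 -0.8 3.9 0 0;0 0 0 -0.8 3.9 0 0;0 0 0 0 0 0 0")

```text
time_s: 7.55
position: [0.4138, -0.1368, 0.2341]
tool_rot: [[0.971, -0.239, -0.001], [-0.239, -0.971, -0.001], [-0.001, 0.001, -1.0]]
ft_force: [1.6, 0.0, -0.0]
grip_width: 0.0851
gripper_force: 0.0
```

Run:
```python
from h import *
s=env.observe();p=np.array(s["position"]);R=np.array(s["tool_rot"]);print(p,s["time_s"],np.degrees(np.arctan2(R[1,0],R[0,0])))
for c in("side","scene"):
    im=imaging.get_image(c)
    for n in("empty_tread","full_tread","spare_tread"):
        for d in models.tip_of(c,n)[:1]:print(c,n,round(d["confidence"],2),np.round(d["at"]),np.round(pt(im,*d["at"],1),4))
    o=models.outline_of(c,"full_tread")
    if o:
        m=o[0]["region"]
        P=np.array([pt(im,u,v,0) for v,u in zip(*np.nonzero(m)) if im["depth"][v,u]>0])
        d=np.array([np.cos(np.radians(-13.6)),np.sin(np.radians(-13.6))]);n_=np.array([-d[1],d[0]])
        h=np.array([.559,-.2605]);S=(P[:,:2]-h)@d;L=(P[:,:2]-h)@n_
        for a,b in((.015,.05),(.055,.075),(.075,.1)):
            k=(S>a)&(S<b)&(P[:,2]>.03);print(a,b,k.sum(),k.any() and np.round([L[k].min(),L[k].max(),S[k].max()],4))
    if c=="side":save(im,"s2")
print("tool shift to full (cm):",(R.T@(np.array([.631,-.278,.1])-p)*100).round(2))
```

```text
[ 0.41377965 -0.13675351  0.23410391] 7.55 -13.840830283992844
side empty_tread 0.68 [228. 314.] [0.5969 0.2469 0.0536]
side full_tread 0.85 [338. 196.] [ 0.6229 -0.2679  0.0531]
side spare_tread 0.73 [266. 229.] [0.6577 0.0258 0.0964]
0.015 0.05 49 [-0.0118  0.0047  0.0495]
0.055 0.075 52 [-0.0155  0.0127  0.0746]
0.075 0.1 24 [-0.0132  0.0155  0.0845]
scene empty_tread 0.83 [407. 274.] [0.6054 0.2369 0.0532]
scene full_tread 0.76 [174. 214.] [ 0.6377 -0.2732  0.0528]
scene spare_tread 0.81 [300. 254.] [0.6712 0.0347 0.1033]
0.015 0.05 104 [-0.013   0.0045  0.0499]
0.055 0.075 111 [-0.0187  0.013   0.0749]
0.075 0.1 104 [-0.0175  0.0128  0.0913]
tool shift to full (cm): [24.48  8.5  13.4 ]
```

View pics/s2.png

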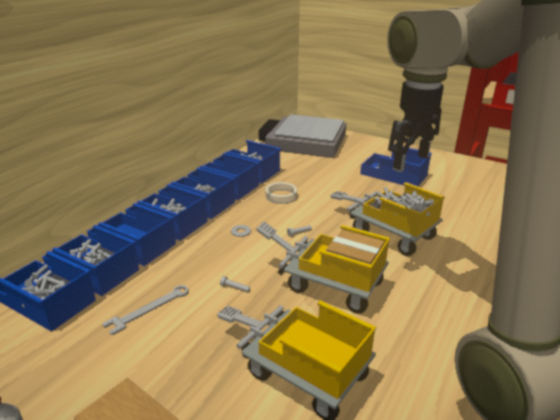

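The side view shows the empty carrier's lever down at (228,314). The full carrier's lever is still down at (338,196), and the spare one hasn't moved.

jog_arm(plan="0 0 0 3.5 1.2 0 0;0 0 0 3.5 1.2 0 0;0 0 0 3.5 1.2 0 0;0 0 0 3.5 1.2 0 0;0 0 0 3.5 1.3 0 0;0 0 0 3.5 1.3 0 0;0 0 0 3.4 1.3 0 0;0 0 0 0 0 3 0;0 0 0 0 0 3 0;0 0 0 0 0 0 0")

```text
time_s: 8.88
position: [0.6317, -0.2719, 0.1673]
tool_rot: [[0.973, -0.232, -0.01], [-0.232, -0.973, 0.006], [-0.011, -0.004, -1.0]]
ft_force: [-0.2, 0.2, -1.8]
grip_width: 0.0853
gripper_force: 0.0
```

Run:
```python
from h import *
s=env.observe();p=np.array(s["position"]);R=np.array(s["tool_rot"]);print(p,s["time_s"],s["grip_width"])
im=imaging.get_image("wrist");save(im,"w3")
for d in models.tip_of("wrist","full_tread")[:2]:print(d["confidence"],d["at"],pt(im,*d["at"],2))
print((R.T@(np.array([.631,-.278,.028])-p)*100).round(2))
```

```text
[ 0.63165622 -0.27191026  0.167283  ] 8.8833 0.08528027515176109
[ 0.23  0.66 13.92]
```

View pics/w3.png

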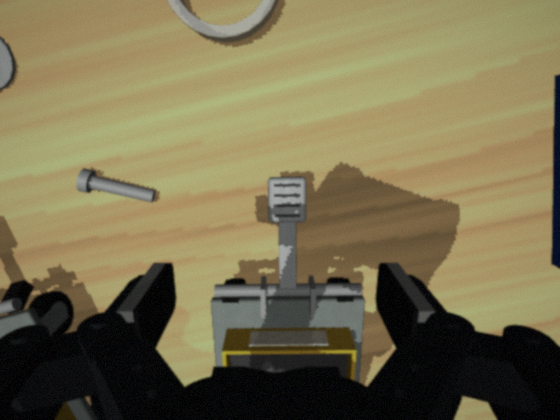

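The wrist view shows the tread at (287,199), lined up with the tool. The fingers are centred at about column 276. I'll turn the tread pixel into a position.

Run:
```python
from h import *
s=env.observe();p=np.array(s["position"]);R=np.array(s["tool_rot"]);print(p,s["time_s"],np.round(R[:,2],4))
im=imaging.get_image("wrist")
for uv in((287,197),(271,197),(303,197),(287,180),(287,214)):
    t=pt(im,*uv,1);print(uv,t.round(4),(R.T@(t-p)*100).round(2))
```

```text
[ 0.63299535 -0.2727856   0.17410522] 8.9833 [-0.0017  0.0012 -1.    ]
(287, 197) [ 0.6307 -0.2811  0.0547] [-1.000e-02  8.700e-01  1.194e+01]
(271, 197) [ 0.6331 -0.2686  0.0528] [-0.06 -0.41 12.13]
(303, 197) [ 0.627  -0.2935  0.0523] [-0.08  2.16 12.18]
(287, 180) [ 0.6433 -0.2841  0.0511] [ 1.29  0.87 12.3 ]
(287, 214) [ 0.6174 -0.278   0.0565] [-1.37  0.88 11.76]
```

jog_arm(plan="0 0 0 0 0.85 0 0;0 0 0 0 0 3 0;0 0 0 0 0 3 0;0 0 0 0 0 3 0;0 0 0 0 0 3 0;0 0 0 0 0 1.7 0;0 0 0 0 0 1 0;0 0 0 0 0 0 0;0 0 0 0 0 0 0;0 0 0 0 0 0 0")

```text
time_s: 9.87
position: [0.632, -0.2824, 0.0297]
tool_rot: [[0.972, -0.233, 0.003], [-0.233, -0.972, -0.002], [0.004, 0.001, -1.0]]
ft_force: [-0.2, 0.3, 0.4]
grip_width: 0.0853
gripper_force: 0.0
```

jog_arm(plan="0 0 0 0 0 0 255;0 0 0 0 0 0 255;0 0 0 0 0 0 255;0 0 0 0 0 0 255;0 0 0 0 0 0 255;0 0 0 0 0 0 255;0 0 0 0 0 0 255;0 0 0 0 0 0 255;0 0 0 0 0 0 255;0 0 0 0 0 0 255", grip_force=50)

```text
time_s: 10.7
position: [0.6314, -0.2805, 0.0277]
tool_rot: [[0.973, -0.232, 0.0], [-0.232, -0.973, 0.001], [0.0, -0.001, -1.0]]
ft_force: [1.0, 5.2, 3.5]
grip_width: 0.0292
gripper_force: 50.9
```

jog_arm(plan="0 0 0 0.06 0 -0.65 255;0 0 0 0.05 0 -0.65 255;0 0 0 -0.04 0 -0.65 255;0 0 0 -0.07 0 -0.65 255;0 0 0 -0.15 0 -0.63 255;0 0 0 -0.19 0 -0.63 255;0 0 0 -0.25 0 -0.6 255;0 0 0 -0.3 0 -0.59 255;0 0 0 0 0 0 255;0 0 0 0 0 0 255")

```text
time_s: 11.53
position: [0.6217, -0.2783, 0.0777]
tool_rot: [[0.973, -0.232, -0.002], [-0.232, -0.973, 0.002], [-0.003, -0.002, -1.0]]
ft_force: [-2.4, 5.6, -3.4]
grip_width: 0.0285
gripper_force: 51.8
```

jog_arm(plan="0 0 0 -0.17 0 -0.27 255;0 0 0 -0.18 0 -0.28 255;0 0 0 0 0 0 255;0 0 0 0 0 0 255")

```text
time_s: 11.87
position: [0.6186, -0.2776, 0.0828]
tool_rot: [[0.973, -0.232, -0.002], [-0.232, -0.973, 0.002], [-0.002, -0.002, -1.0]]
ft_force: [-0.1, 4.9, -6.8]
grip_width: 0.0292
gripper_force: 51.0
```

jog_arm(plan="0 0 0 -0.1 0 -0.2 255;0 0 0 -0.1 0 -0.2 255;0 0 0 0 0 0 255;0 0 0 0 0 0 255")

```text
time_s: 12.2
position: [0.6163, -0.2771, 0.0863]
tool_rot: [[0.973, -0.232, -0.003], [-0.232, -0.973, 0.003], [-0.003, -0.002, -1.0]]
ft_force: [0.7, 5.9, -9.9]
grip_width: 0.029
gripper_force: 50.7
```

jog_arm(plan="0 0 0 -0.1 0 -0.2 255;0 0 0 -0.1 0 -0.2 255;0 0 0 0 0 0 255;0 0 0 0 0 0 255")

```text
time_s: 12.53
position: [0.6138, -0.2765, 0.0899]
tool_rot: [[0.973, -0.232, -0.004], [-0.232, -0.973, 0.003], [-0.005, -0.002, -1.0]]
ft_force: [-1.3, 6.5, -11.7]
grip_width: 0.0289
gripper_force: 51.1
```

Run:
```python
from h import *
B=imaging.get_image("scene");A=imaging.get_image("side")
for c,im in(("scene",B),("side",A)):
    for d in models.tip_of(c,"full_tread")[:1]:print(c,d["confidence"],d["at"],pt(im,*d["at"],1))
f=lambda i,y,x:cv2.resize(i["pixels"][y:y+100,x:x+130],(390,300),interpolation=cv2.INTER_CUBIC)
save({"pixels":np.hstack([f(B,150,120),f(A,150,310)])},"f4")
```

```text
scene 0.65 [172.7, 191.7] [ 0.62892562 -0.26647852  0.11879792]
side 0.64 [343.5, 178.1] [ 0.60805374 -0.25942099  0.11107927]
```

View pics/f4.png

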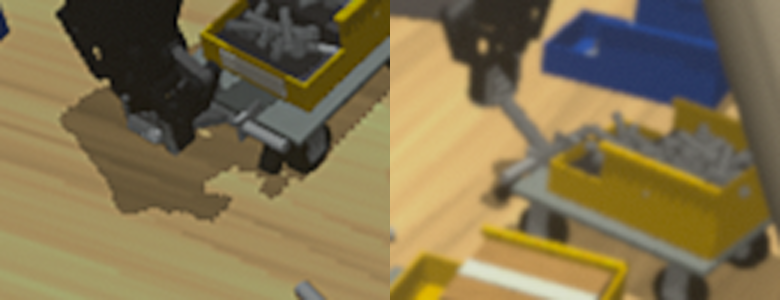

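Both views show the lever raised in the grip. I'll lift a little more to make sure it's at the stop.

jog_arm(plan="0 0 0 0 0 -0.3 255;0 0 0 0 0 -0.3 255;0 0 0 0 0 -0.2 255;0 0 0 0 0 0 255;0 0 0 0 0 0 255", grip_force=80)

```text
time_s: 13.15
position: [0.6127, -0.2761, 0.0916]
tool_rot: [[0.973, -0.232, -0.011], [-0.232, -0.973, 0.008], [-0.012, -0.005, -1.0]]
ft_force: [6.5, -0.9, -45.0]
grip_width: 0.0281
gripper_force: 84.2
```

The force rose to 45 N with almost no travel, so it's at the stop. I'll unload, open and withdraw.

jog_arm(plan="0 0 0 0 0 0.5 255;0 0 0 0 0 0 255;0 0 0 0 0 0 0;0 0 0 0 0 0 0;0 0 0 0 0 0 0;0 0 0 0 0 0 0;0 0 0 0 0 0 0;0 0 0 0 0 0 0;0 0 0 0 0 0 0;0 0 0 0 0 0 0")

```text
time_s: 13.98
position: [0.6152, -0.2779, 0.0945]
tool_rot: [[0.972, -0.233, 0.0], [-0.233, -0.972, -0.0], [0.0, 0.0, -1.0]]
ft_force: [0.5, 0.3, 0.6]
grip_width: 0.0853
gripper_force: 0.0
```

jog_arm(plan="0 0 0 0 0 -2 0;0 0 0 0 0 -3 0;0 0 0 0 0 -3 0;0 0 0 0 0 -3 0;0 0 0 -3.5 0 0 0;0 0 0 -3.5 0 0 0;0 0 0 -3.5 0 0 0;0 0 0 -3.5 0 0 0;0 0 0 0 0 0 0;0 0 0 0 0 0 0")

```text
time_s: 14.82
position: [0.478, -0.2449, 0.205]
tool_rot: [[0.972, -0.234, 0.0], [-0.234, -0.972, -0.0], [0.001, 0.0, -1.0]]
ft_force: [1.1, 0.6, 0.5]
grip_width: 0.0855
gripper_force: 0.0
```

Run:
```python
from h import *
print(env.observe()["position"],env.observe()["time_s"])
f=lambda i,y,x:cv2.resize(i["pixels"][y:y+150,x:x+195],(390,300),interpolation=cv2.INTER_CUBIC)
S=[]
for c in("scene","side"):
    im=imaging.get_image(c);S.append(f(im,*((140,140) if c=="scene" else (150,210))))
    for n in("empty_tread","full_tread","spare_tread"):
        for d in models.tip_of(c,n)[:1]:
            print(c,n,round(d["confidence"],2),np.round(d["at"]),pt(im,*d["at"],1).round(4))
    o=models.outline_of(c,"full_tread")
    if o:
        P=np.array([pt(im,u,v,0) for v,u in zip(*np.nonzero(o[0]["region"])) if im["depth"][v,u]>0])
        d=np.array([.972,-.235]);s=(P[:,:2]-[.559,-.2605])@d
        for a in np.arange(.01,.1,.01):
            k=(s>a)&(s<a+.01)
            if k.any():print(a.round(2),P[k,2].max().round(4),end="; ")
        print()
save({"pixels":np.hstack(S)},"f5")
```

```text
[ 0.47800747 -0.24493838  0.20502426] 14.8167
scene empty_tread 0.57 [408. 273.] [0.6039 0.2395 0.0532]
scene full_tread 0.64 [171. 193.] [ 0.6307 -0.2701  0.1161]
scene spare_tread 0.95 [301. 253.] [0.6671 0.0355 0.1018]
0.01 0.082; 0.02 0.0876; 0.03 0.0949; 0.04 0.1043; 0.05 0.1124; 0.06 0.1196; 0.07 0.1208; 
side full_tread 0.76 [342. 179.] [ 0.6126 -0.2637  0.105 ]
side spare_tread 0.73 [265. 228.] [0.6585 0.027  0.0977]
0.01 0.0828; 0.02 0.0883; 0.03 0.095; 0.04 0.108; 0.05 0.1123; 0.06 0.1172; 0.07 0.1152;
```

View pics/f5.png

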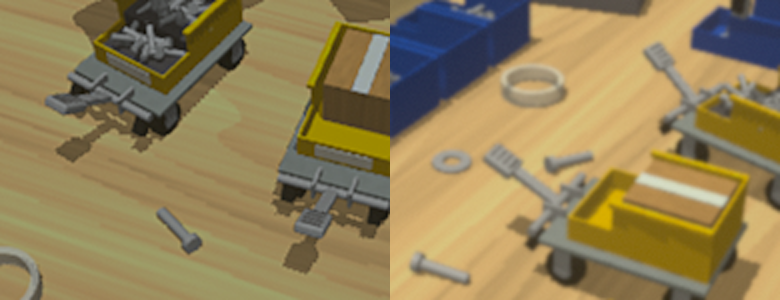

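The full carrier's lever stands fully up: about 36 deg slope, with the tread's far edge near 0.12 m. The empty carrier's lever is still down, and the spare one is unchanged.

```bash
python3 -c "
from rig import job
print(job.close_job())"
```

```text
the job is handed in; nothing more can be done
None
```

I locked the empty-bin carrier by pushing its lever down to the stop, then released the bolt-filled carrier by lifting its lever up to the stop. The carton carrier's lever was left as it was, and I handed the job in at about 15 s of the 53 s allowed; no verdict came back.

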